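Take the empty spool off the keeper spindle of the wire stand

TASK

The orange spool on the blue stand is empty: take it off the open end of its spindle and put it in the green tray, setting it down on the tray's floor before you let go. A small red keeper tab near the end stops it, so pull lightly and feel for the way past: shift the loose spool over towards the side the tab points to, then slide it over the tab, gently and without ever forcing it (under about 20 N). Leave everything else on the bench where it is.

Things in the scene. Friction and masses are not known exactly. Their poses are not given: they have to be found in the camera images.
- spool: Empty orange plastic spool, 60-130 g, loose on the spindle. 52 mm long along its own x; two end flanges 60 mm across, 4 mm thick, 44 mm apart inside; between them a bare hub 35 mm across, to pinch from above, fingers between the flanges. Round 22 mm bore. Origin at its centre. At the start its x is along the stand's x, 46-56 mm out from the clamp, hanging 5 mm below the spindle's axis.
- stand: Blue steel stand fixed to the bench, turned differently each time. Origin on the bench below the front face of its post. Base plate 110 x 90 mm, 12 mm high; post 24 x 34 mm, 146 mm high, on the +x side of the origin. A rigid straight steel spindle 12 mm in diameter sticks out of the post along the stand's -x, level, 125 mm above the bench; its far end is open.
- clamp (a point): Where the spindle leaves the post: on its axis at the post's front face, 125 mm above the bench. A collar 22 mm across and 6 mm long is there. The open round end is 146 mm from here along the stand's -x; the spool is clear of the end when its centre is 172 mm or more from here.
- keeper (a point): On the spindle's axis at the keeper tab, 120 mm from the clamp. The flat red tab, 4 mm thick and 8 mm wide, sticks out square to it to 13.5 mm from the axis. It points up, sideways or aslant down, up to 2.1 rad from straight up to either side; which way is not reported: feel or see. It passes the bore when the spool's axis lies 3.5-5 mm off the spindle's, within 0.4 rad of the tab's direction.
- green_tray: Green open plastic tray fixed to the bench, 145 x 145 mm outside, 34 mm high, walls and floor 4 mm; origin at the centre of its underside. A spool resting in it on both flange rims has its centre 34 mm above the bench. It may have changed places with the grey tray.
- grey_tray: Grey open tray of the same size, fixed to the bench, not to be used; origin at the centre of its underside.
- tape_roll: Bystander: roll of tape lying flat, cardboard brown, 104 mm across, 36 mm high; origin at the centre of its underside.
- blue_spool: Bystander: blue spool like the orange one, standing on one flange, 60 mm across, 52 mm high; origin at the centre of its underside.
- screwdriver: Bystander: red-handled screwdriver lying on the bench.
- glue: Bystander: white glue bottle with red cap, 56 mm across, 110 mm high; origin under its centre.
- mug: Bystander: blue mug, 80 mm across, 90 mm high; origin under its centre.
- frame_corner: Bystander: L-shaped dark wood picture-frame corner, legs 150 mm, 26 mm high, lying flat.

How it is judged:
On the way, in this order (a step that is already met when the one before it is completed fails the run):
1. the spool is off the open end of the spindle (its centre more than 185 mm from the clamp) (distance between spool and clamp above 0.185 m), for 0.1 s.
2. the spool touches the floor of the green tray while the fingers still hold it (z of spool in the frame of green_tray below 0.039 m and x of spool in the frame of green_tray between -0.068 and 0.068 m and y of spool in the frame of green_tray between -0.068 and 0.068 m and contact force between spool and green_tray above 0.2 N and contact force between the fingers and spool above 0.3 N), for 0.1 s.
At the end, for the whole second after the job is handed in: The orange spool lies at rest (slower than 30 mm/s), let go, on the floor of the green tray: its centre inside the tray's walls and less than 39 mm above the tray's underside (z of spool in the frame of green_tray below 0.039 m and x of spool in the frame of green_tray between -0.068 and 0.068 m and y of spool in the frame of green_tray between -0.068 and 0.068 m and linear speed of spool below 0.03 m/s and contact force between the fingers and spool below 0.1 N); the robot touches nothing.
It fails at once if the spool is forced against the stand or its spindle with more than 20 N (contact force between spool and stand above 20 N).
It fails at once if a bystander is pushed more than 30 mm from its place (distance of any of tape_roll, blue_spool, screwdriver, glue, mug, frame_corner from where it was at the start of the episode above 0.03 m).
It also fails if it takes over 72 s, if anything falls off the work surface, if the arm or the gripper's body presses on something with over 40 N, if the wrist force passes 120 N, or if a joint passes its speed limit or range.

ROBOT

A 6-joint arm with a two-finger parallel gripper is mounted at the origin on the work surface. World frame = base frame: x ahead of the robot, y to its left, z up, the work surface at z = 0. Lengths are in m, angles in rad, forces in N, time in s.
With the tool pointing down it reaches from about 0.35 to 0.975 m from the base axis. Payload 4.9 kg.
Tool frame: the origin (TCP) lies midway between the tips of the shut fingers; the grasp point (between the pads) lies 19 mm behind it; z points along the fingers, y is the line along which they close (so a half turn about z gives the same grasp; the last joint's range is limited). The gripper opens to 85 mm and grips with 20 to 120 N. Pads are 22 mm wide; open, the fingers measure 114 mm over their backs; the gripper's body (76 mm by 85 mm) begins 54 mm behind the grasp point. The pads swing forward as they close: fully open they stand 13 mm farther back than shut.
Start: joints at [1.16, 0.053, 1.613, -0, 1.476, -0.119], TCP at [0.18, 0.599, 0.231] pointing down, gripper open.
Joint ranges: [-3.01, 3.01], [-1.01, 2.22], [0.06, 2.58], [-1.02, 4.17], [0.09, 2.62], [-3.14, 3.14]. Speed limits (rad/s): [2.57, 2.57, 3.14, 3.14, 3.14, 3.14].

INTERFACE

Orientations are given as a unit quaternion [w, x, y, z].
In Python, from plant import manip gives the robot as it stands.
- The arm moves only by the tool carry_out, never from a script. Its argument "moves" is a list of rows, each a list of 7 numbers: the opening, from 0 (shut) to 1 (fully open), then the shift along the tool's x, y, z normalised to -1 to 1, where 1 is 0.4 m, then the turn, a rotation vector about the tool's x, y, z normalised to -1 to 1, where 1 is 0.5 rad. In form: [[grip, dx, dy, dz, rx, ry, rz], ...]. A call has 1 to 8 rows; each row is the pose to reach, as a shift and turn from the pose commanded when the call began, along the tool's axes at that moment; what a row does not reach only later rows make up. A row lasts 1/12 s, in which the tool goes at most 41.7 mm and 7.16 degrees, less where a joint would pass 70% of its speed; a pose out of reach is approached as far as the arm can. A call with a number of a shift or a turn outside -1 to 1 is refused whole. A call with a gripper value outside its range is refused whole. The fingers move at their own pace and stop on an object; the grip force is fixed at half the most. Time passes only in rows, so rows that repeat a pose let the fingers close. It gives the time, the measured TCP pose, the force and the opening at its end, in the units of the state.
- manip.state(): the state, without advancing time (a new reading comes with each control period).
- manip.grab_frame(name): name is "side" or "top"; returns the picture (480x640x3 uint8, red, green, blue); there is no depth.
- manip.camera_info(name): a dict with "intrinsics" (3x3 intrinsics, pixels), "extrinsics" (4x4, takes a point from world to camera coordinates). Camera axes: x right, y down, z forward; pixel columns grow to the right and rows downward; lengths in m; the calibration is good to about 2 mm. A picture is of the moment at which its call begins. camera_info takes no time and is no camera call.
- manip.job_done(): hands the job in, once; it reports no verdict.
The state is a dict: "time": time; "joint_pos": joint angles; "joint_vel": joint speeds; "joint_efforts": joint torques, N m; "tool_pos": TCP position; "tool_rot": TCP orientation; "contact_force": force on the tool from outside, world axes, zero at the start; "ft_torque": the same for the moment, N m; "gripper_width": opening from 0.0 (shut) to 1.0 (fully open).
Only numpy, scipy, OpenCV 4.12 (cv2) and the standard library are available. Lean on these libraries where they do the work, as an engineer would, in place of code of your own. Each camera call takes 0.05 s, during which the arm holds its last target. There are 200 camera calls.

## Working session

There is one attempt and no reset: what is moved stays moved. The work goes in short steps, Python scripts to look and compute and a tool call to move; the robot and the scene stay as the last step left them, time stands still between calls to the robot, and variables do not carry over. Pictures are saved under pics/ and viewed, on a budget of 10 in all, crops included, one or two more only if the job needs it, and the job is handed in when it is done.

Besides the shell and the picture viewer there is one more tool, called after ">>>" in YAML: its name, and indented under it one key for each argument. carry_out: Moves the arm, as the interface text tells. Scaled input: -1 to 1 covers 0.4 m each way for a shift and 0.5 rad each way for a turn. Its arguments: {"type":"object","properties":{"moves":{"type":"array"}},"required":["moves"]}

```bash
mkdir -p pics
python3 - <<'E'
from plant import manip
import cv2,numpy as np
for n in("top","side"):
    cv2.imwrite(f"pics/{n}0.png",manip.grab_frame(n)[:,:,::-1]); c=manip.camera_info(n); print(n,np.round(c["intrinsics"],1).tolist(),np.round(c["extrinsics"],4).tolist())
print(manip.state())
E
```

```text
top [[533.9, 0.0, 321.5], [0.0, 533.9, 234.3], [0.0, 0.0, 1.0]] [[-0.0094, -0.9999, 0.0081, 0.0479], [-0.9947, 0.0085, -0.1027, 0.5489], [0.1026, -0.009, -0.9947, 1.2597], [0.0, 0.0, 0.0, 1.0]]
side [[491.1, 0.0, 325.6], [0.0, 491.1, 240.5], [0.0, 0.0, 1.0]] [[0.7925, -0.6098, -0.0028, -0.4067], [-0.4414, -0.5704, -0.6927, 0.3208], [0.4208, 0.5502, -0.7212, 1.0718], [0.0, 0.0, 0.0, 1.0]]
{'time': 0.1, 'joint_pos': array([ 1.15999219e+00,  5.32928329e-02,  1.61414442e+00,  1.53663425e-05,
        1.47601588e+00, -1.18981137e-01]), 'joint_vel': array([-0.00142656,  0.00154388, -0.00311252, -0.00085598, -0.0002573 ,
       -0.00022263]), 'joint_efforts': array([ 1.19692227e-04, -3.94906461e+01, -3.71363926e+01, -5.77649757e-05,
        3.96544041e-03,  2.52710851e-05]), 'tool_pos': array([0.17956978, 0.59806142, 0.23019206]), 'tool_rot': array([-2.50923666e-04,  1.45394968e-01,  9.89373255e-01, -8.95792714e-04]), 'contact_force': array([-0.39645512, -0.28915457,  0.35014612]), 'ft_torque': array([-0.01809984, -0.06817721, -0.03374433]), 'gripper_width': 0.9976894116583588}
```

View pics/top0.png

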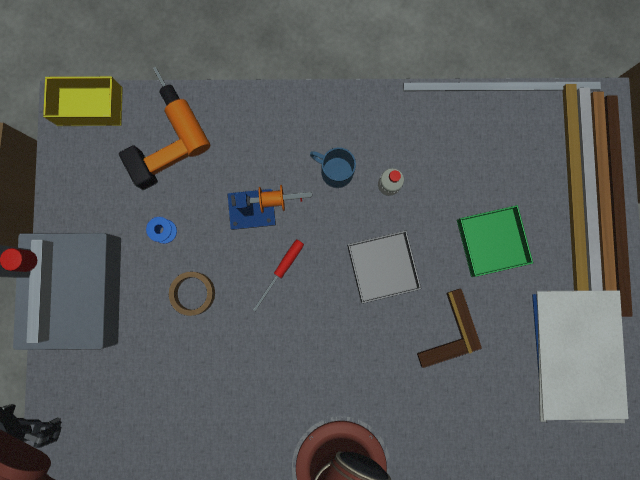

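View pics/side0.png

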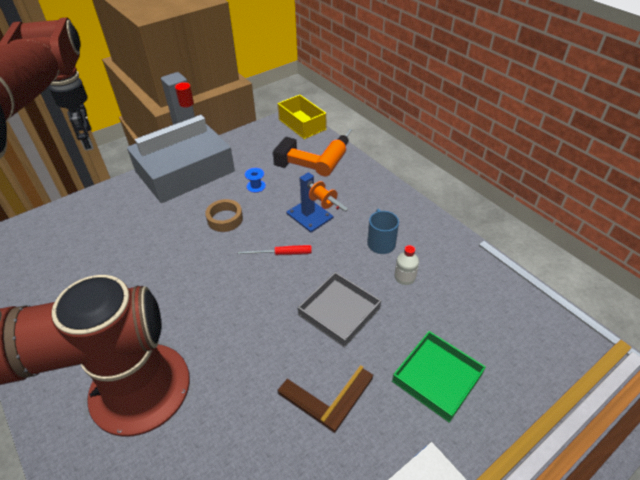

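The top view shows the spool at about (272,198) with its spindle open end near (311,195), and the green tray around (495,241). The side view shows the spool at (322,195). I'll enlarge the spool area from both cameras.

Run:
```python
import cv2,numpy as np
t=cv2.imread("pics/top0.png")[170:235,222:322]; s=cv2.imread("pics/side0.png")[165:235,280:360]
a=cv2.resize(t,None,fx=8,fy=8,interpolation=cv2.INTER_CUBIC)
b=cv2.resize(s,None,fx=8,fy=8,interpolation=cv2.INTER_CUBIC)
a=cv2.convertScaleAbs(a,alpha=1.5);b=cv2.convertScaleAbs(b,alpha=1.3)
cv2.imwrite("pics/tc.png",a);cv2.imwrite("pics/sc.png",b)
```

```text
(no output)
```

View pics/tc.png

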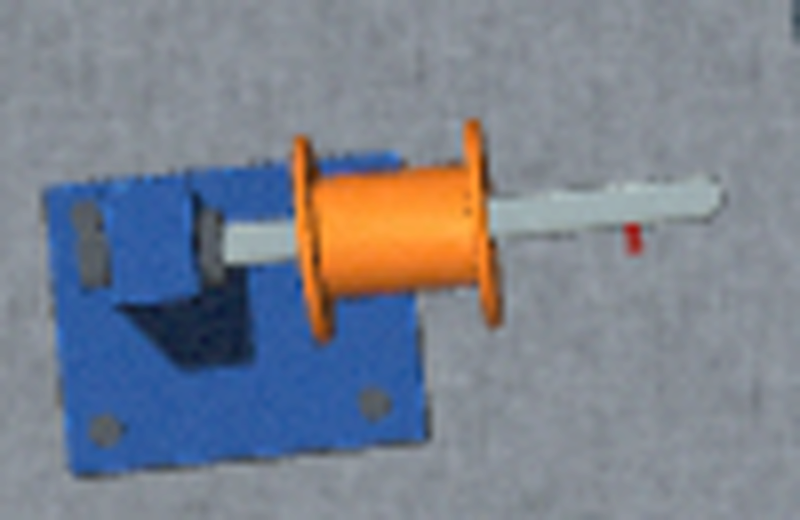

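View pics/sc.png

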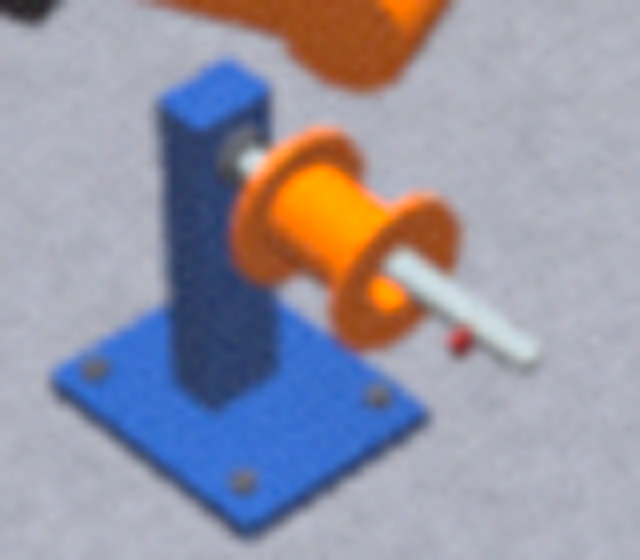

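Seen from above, the red tab (crop 634,240) points to the robot's side (world -x). In the side view it sits below the spindle, so it may slant down. Next step: the numbers.

```bash
cat > h.py <<'E'
from plant import manip
import numpy as np
C={n:(np.array(manip.camera_info(n)["intrinsics"]),np.array(manip.camera_info(n)["extrinsics"])) for n in("top","side")}
def at_z(n,u,v,z):
    K,E=C[n];R,t=E[:3,:3],E[:3,3];o=-R.T@t;d=R.T@np.linalg.solve(K,[u,v,1]);return o+d*(z-o[2])/d[2]
def proj(n,p):
    K,E=C[n];q=K@(E[:3,:3]@np.asarray(p)+E[:3,3]);return q[:2]/q[2]
def ct(X,Y): return (X+.5)/8-.5+222,(Y+.5)/8-.5+170
def cs(X,Y): return (X+.5)/8-.5+280,(Y+.5)/8-.5+165
E
python3 - <<'E'
from h import *
from scipy.optimize import least_squares
obs=[("top",ct(722,197)),("top",ct(222,244)),("side",cs(535,355)),("side",cs(240,157))]
te=at_z("top",*ct(722,197),.125);tc=at_z("top",*ct(222,244),.125);se=at_z("side",*cs(535,355),.125);sc=at_z("side",*cs(240,157),.125)
print("end top/side",te,se,"collarfront",tc,sc, np.linalg.norm(te-tc),"exp .140")
d=(te-tc)/np.linalg.norm(te-tc);yaw=np.arctan2(d[1],d[0]);print("dir",d,yaw)
cl=te-.146*d;k=cl+.12*d
side=np.cross(d,[0,0,1]);print("clamp",cl,"keeper",k,"side",side)
t1=ct(634,254);s1=cs(460,342)
print("obs",t1,s1)
for a in np.arange(-2.2,2.21,.2):
    v=np.array([0,0,1])*np.cos(a)+side*np.sin(a);print(round(a,1),np.round(proj("top",k+.0135*v)-t1,1),np.round(proj("side",k+.0115*v)-s1,1))
for n in("top","side"):
    q={"top":[(458,220),(518,206),(532,264),(472,277)],"side":[(431,333),(484,372),(446,417),(393,376)]}[n]
    P=np.array([at_z(n,*p,.034) for p in q]);print(n,"tray",P.mean(0),[np.linalg.norm(P[i]-P[i-1]).round(3) for i in range(4)])
# spool centre: hub edges in top
print("spool c top", at_z("top",*ct(395,232),.1375),"proj along",)
p=at_z("top",*ct(395,232),.1375);print((p-cl)@d)
for n,z in [("glue",.11)]:print(n,at_z("top",392,177,z))
print("mug",at_z("top",338,162,.09),"screw",at_z("top",290,258,.015),"grey",at_z("top",384,267,.034))
E
```

```text
end top/side [0.63021772 0.06483847 0.125     ] [0.63268005 0.06552194 0.125     ] collarfront [0.61798492 0.20503267 0.125     ] [0.61613499 0.20588111 0.125     ] 0.14072688186204718 exp .140
dir [ 0.08692583 -0.99621479  0.        ] -1.4837606528458478
clamp [0.61752655 0.21028583 0.125     ] keeper [0.62795765 0.09074006 0.125     ] side [-0.99621479 -0.08692583  0.        ]
obs (300.8125, 201.3125) (337.0625, 207.3125)
-2.2 [ -0.9 -10.2] [ 4.4 -2.4]
-2.0 [ -1.  -10.9] [ 4.8 -3.2]
-1.8 [ -1.  -11.5] [ 5.  -3.9]
-1.6 [ -1.1 -11.9] [ 5.1 -4.6]
-1.4 [ -1.1 -12. ] [ 5.  -5.2]
-1.2 [ -1.1 -11.9] [ 4.9 -5.8]
-1.0 [ -1.1 -11.6] [ 4.6 -6.2]
-0.8 [ -1.1 -11. ] [ 4.3 -6.4]
-0.6 [ -1.  -10.3] [ 3.8 -6.6]
-0.4 [-0.9 -9.3] [ 3.2 -6.5]
-0.2 [-0.8 -8.3] [ 2.6 -6.3]
0.0 [-0.7 -7.1] [ 2. -6.]
0.2 [-0.6 -5.9] [ 1.4 -5.6]
0.4 [-0.5 -4.7] [ 0.8 -5. ]
0.6 [-0.4 -3.6] [ 0.2 -4.3]
0.8 [-0.3 -2.5] [-0.3 -3.6]
1.0 [-0.2 -1.6] [-0.7 -2.8]
1.2 [-0.1 -0.9] [-1.  -2.1]
1.4 [-0.  -0.4] [-1.2 -1.3]
1.6 [ 0.  -0.1] [-1.2 -0.7]
1.8 [ 0.1 -0.1] [-1.2 -0.1]
2.0 [ 0.1 -0.3] [-1.   0.4]
2.2 [ 0.  -0.7] [-0.7  0.8]
top tray [ 0.52767503 -0.37382531  0.034     ] [np.float64(0.14), np.float64(0.15), np.float64(0.143), np.float64(0.148)]
side tray [ 0.52349047 -0.3841783   0.034     ] [np.float64(0.145), np.float64(0.14), np.float64(0.14), np.float64(0.134)]
spool c top [0.61884999 0.15551561 0.1375    ] proj along
0.054677943959558634
glue [ 0.67126159 -0.11857256  0.11      ]
mug [0.71196582 0.00359948 0.09      ] screw [0.49369229 0.1198367  0.015     ] grey [ 0.46906099 -0.10541034  0.034     ]
```

```bash
cat >> h.py <<'E'
from scipy.spatial.transform import Rotation as Ro
def go(p,yaw=None):
    "row numbers (units of carry_out) to TCP p, tool y at world angle yaw, pointing down"
    s=manip.state();w,x,y,z=s["tool_rot"];R=Ro.from_quat([x,y,z,w])
    sh=R.inv().apply(np.array(p)-s["tool_pos"])/.4
    r=np.zeros(3)
    if yaw is not None:
        ty=np.array([np.cos(yaw),np.sin(yaw),0]);tz=np.array([0,0,-1.]);T=Ro.from_matrix(np.c_[np.cross(ty,tz),ty,tz]);r=(R.inv()*T).as_rotvec()/.5
    print("t",s["time"].round(2),"p",s["tool_pos"].round(4),"F",s["contact_force"].round(1),"grip",round(s["gripper_width"],3),"| row",sh.round(4),r.round(3))
E
python3 -c "
from h import *
go([.18,.598,.36],.09);go([.40,.40,.36],.09)"
```

```text
Traceback (most recent call last):
  File "h.py", line 18, in go
    print("t",s["time"].round(2),"p",s["tool_pos"].round(4),"F",s["contact_force"].round(1),"grip",round(s["gripper_width"],3),"| row",sh.round(4),r.round(3))
              ^^^^^^^^^^^^^^^
AttributeError: 'float' object has no attribute 'round'
```

```bash
sed -i 's/s\["time"\].round(2)/round(s["time"],2)/' h.py
python3 -c "
from h import *
go([.18,.598,.36],.09);go([.40,.40,.36],.09)"
```

```text
t 0.1 p [0.1796 0.5981 0.2302] F [-0.4 -0.3  0.4] grip 0.998 | row [-0.001  -0.0004 -0.3245] [-4.000e-03  2.000e-03  2.378e+00]
t 0.1 p [0.1796 0.5981 0.2302] F [-0.4 -0.3  0.4] grip 0.998 | row [-0.6702 -0.3163 -0.3241] [-4.000e-03  2.000e-03  2.378e+00]
```

>>> carry_out:
  moves:
    - [1,0,0,-0.1,0,0,0]
    - [1,0,0,-0.2,0,0,0.2]
    - [1,0,0,-0.3,0,0,0.4]
    - [1,0,0,-0.3,0,0,0.6]
    - [1,0,0,-0.3,0,0,0.8]
    - [1,0,0,-0.3,0,0,1]
    - [1,0,0,-0.3,0,0,1]

```text
time: 0.68
tool_pos: [0.1797, 0.5984, 0.3509]
tool_rot: [-0.0, 0.386, 0.922, -0.0]
contact_force: [-0.3, 0.1, -0.2]
gripper_width: 0.998
```

```bash
python3 -c "
from h import *
go([.40,.40,.36],.09);go([.622,.156,.36],.09)"
```

```text
t 0.68 p [0.1797 0.5984 0.3509] F [-0.3  0.1 -0.2] grip 0.998 | row [-0.7398  0.0445 -0.0226] [-1.000e-03  1.000e-03  1.375e+00]
t 0.68 p [0.1797 0.5984 0.3509] F [-0.3  0.1 -0.2] grip 0.998 | row [-1.5639  0.0122 -0.0224] [-1.000e-03  1.000e-03  1.375e+00]
```

>>> carry_out:
  moves:
    - [1,-0.1,0,0,0,0,0.2]
    - [1,-0.2,0,0,0,0,0.4]
    - [1,-0.3,0,0,0,0,0.6]
    - [1,-0.4,0,0,0,0,0.8]
    - [1,-0.5,0,0,0,0,1]
    - [1,-0.6,0,0,0,0,1]
    - [1,-0.7,0,0,0,0,1]
    - [1,-0.8,0,0,0,0,1]

```text
time: 1.35
tool_pos: [0.4054, 0.3691, 0.3508]
tool_rot: [-0.0, 0.601, 0.799, -0.0]
contact_force: [0.4, 1.4, 0.4]
gripper_width: 1.002
```

```bash
python3 -c "
from h import *
go([.622,.156,.3],.09)"
```

```text
t 1.35 p [0.4054 0.3691 0.3508] F [0.4 1.4 0.4] grip 1.002 | row [-0.6625  0.3719  0.1268] [-0.001  0.     0.384]
```

>>> carry_out:
  moves:
    - [1,-0.08,0.046,0.02,0,0,0.1]
    - [1,-0.16,0.093,0.04,0,0,0.2]
    - [1,-0.25,0.14,0.06,0,0,0.3]
    - [1,-0.33,0.186,0.08,0,0,0.384]
    - [1,-0.41,0.232,0.1,0,0,0.384]
    - [1,-0.5,0.28,0.12,0,0,0.384]
    - [1,-0.58,0.325,0.127,0,0,0.384]
    - [1,-0.6625,0.372,0.127,0,0,0.384]

```text
time: 2.02
tool_pos: [0.6209, 0.1554, 0.2982]
tool_rot: [-0.001, 0.675, 0.738, -0.001]
contact_force: [-0.5, 0.5, -0.3]
gripper_width: 1.004
```

Run:
```python
from h import *
import cv2
go([.622,.156,.19],.09);go([.622,.156,.098],.09)
t=manip.grab_frame("top")[150:240,215:335];s=manip.grab_frame("side")[125:235,270:380]
f=lambda a:cv2.resize(a[:,:,::-1],(400,int(400*a.shape[0]/a.shape[1])),interpolation=cv2.INTER_CUBIC)
a,b=f(t),f(s);h=max(len(a),len(b));pad=lambda a:np.vstack([a,np.zeros((h-len(a),400,3),np.uint8)])
cv2.imwrite("pics/ab.png",cv2.convertScaleAbs(np.hstack([pad(a),pad(b)]),alpha=1.3))
```

```text
t 2.02 p [0.6209 0.1554 0.2982] F [-0.5  0.5 -0.3] grip 1.004 | row [0.0014 0.0038 0.2706] [-0.007 -0.    -0.001]
t 2.02 p [0.6209 0.1554 0.2982] F [-0.5  0.5 -0.3] grip 1.004 | row [0.0014 0.0046 0.5006] [-0.007 -0.    -0.001]
```

View pics/ab.png

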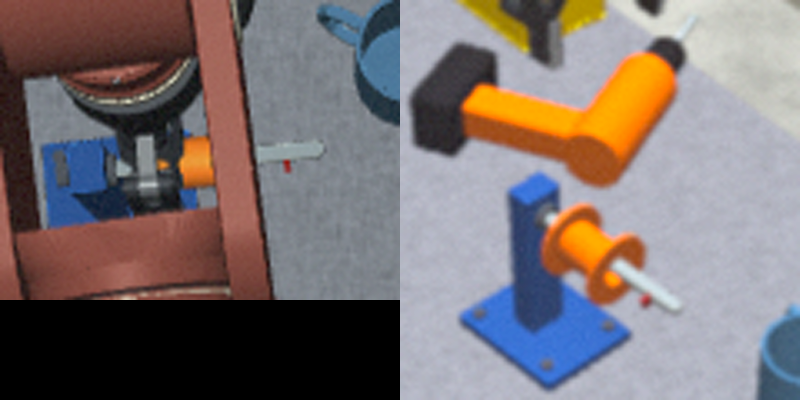

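The top view shows the gripper over the spool, and the side view shows the spool unmoved with its end clear. I'll descend.

>>> carry_out:
  moves:
    - [1,0.001,0.004,0.09,0,0,0]
    - [1,0.001,0.004,0.18,0,0,0]
    - [1,0.001,0.004,0.27,0,0,0]
    - [1,0.001,0.004,0.32,0,0,0]
    - [1,0.001,0.004,0.36,0,0,0]
    - [1,0.001,0.004,0.36,0,0,0]

```text
time: 2.62
tool_pos: [0.6185, 0.1577, 0.1507]
tool_rot: [-0.003, 0.675, 0.738, -0.004]
contact_force: [-0.9, -0.8, -1.0]
gripper_width: 1.002
```

Run:
```python
from h import *
import cv2
go([.622,.156,.098],.09)
s=manip.grab_frame("side")[125:235,270:380]
cv2.imwrite("pics/s2.png",cv2.convertScaleAbs(cv2.resize(s[:,:,::-1],(600,600),interpolation=cv2.INTER_CUBIC),alpha=1.3))
```

```text
t 2.62 p [0.6185 0.1577 0.1507] F [-0.9 -0.8 -1. ] grip 1.002 | row [-0.0051  0.0095  0.1316] [-0.019  0.    -0.001]
```

View pics/s2.png

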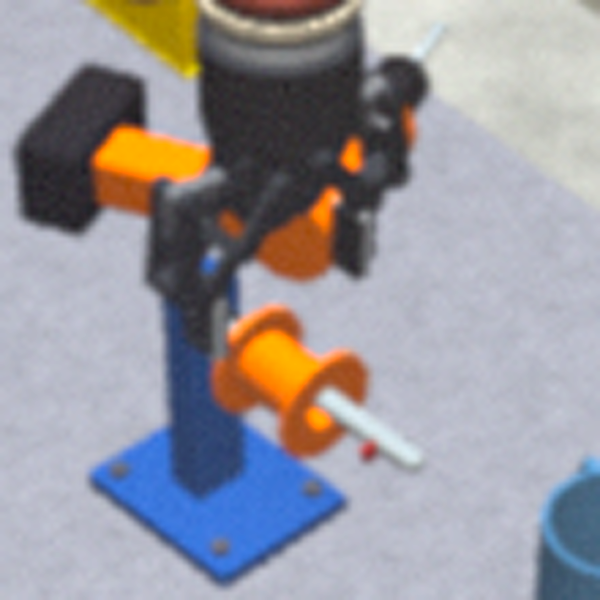

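The side view shows the fingers straddling the spool, with their midpoint (285,305) directly above its centre (290,380). I'll correct the small drift and continue down.

>>> carry_out:
  moves:
    - [1,-0.005,0.009,0.03,-0.019,0,0]
    - [1,-0.005,0.009,0.06,-0.019,0,0]
    - [1,-0.005,0.009,0.09,-0.019,0,0]
    - [1,-0.005,0.009,0.12,-0.019,0,0]
    - [1,-0.005,0.009,0.132,-0.019,0,0]
    - [1,-0.005,0.009,0.132,-0.019,0,0]
    - [1,-0.005,0.009,0.132,-0.019,0,0]

```text
time: 3.25
tool_pos: [0.6257, 0.156, 0.1033]
tool_rot: [0.003, 0.676, 0.737, 0.003]
contact_force: [0.5, -0.1, 0.4]
gripper_width: 1.002
```

Run:
```python
from h import *
import cv2
go([.622,.156,.098],.09)
s=manip.grab_frame("side")[140:230,280:370]
cv2.imwrite("pics/s3.png",cv2.convertScaleAbs(cv2.resize(s[:,:,::-1],(600,600),interpolation=cv2.INTER_CUBIC),alpha=1.3))
```

```text
t 3.25 p [0.6257 0.156  0.1033] F [ 0.5 -0.1  0.4] grip 1.002 | row [ 0.0009 -0.0094  0.0132] [ 0.017  0.    -0.006]
```

View pics/s3.png

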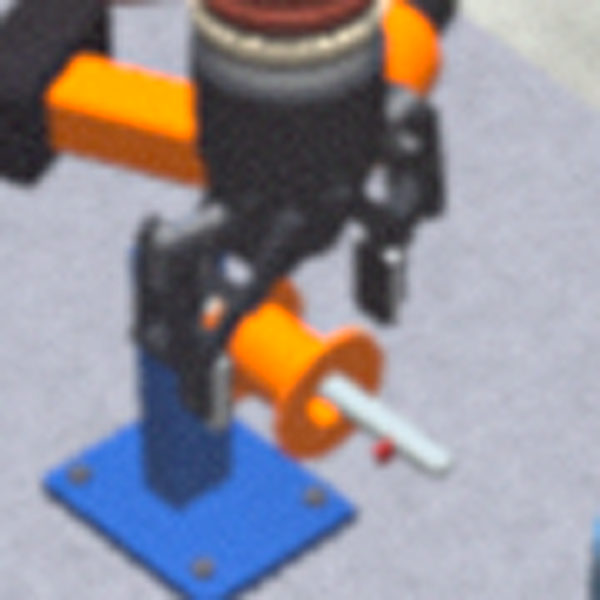

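>>> carry_out:
  moves:
    - [1,0,0,0,0,0,0]
    - [1,0,0,0,0,0,0]
    - [1,0,0,0,0,0,0]
    - [1,0,0,0,0,0,0]

```text
time: 3.63
tool_pos: [0.6262, 0.1559, 0.1042]
tool_rot: [0.003, 0.676, 0.737, 0.004]
contact_force: [0.1, 0.1, -0.4]
gripper_width: 0.996
```

```bash
python3 -c "
from h import *
go([.622,.156,.098],.09)"
```

```text
t 3.63 p [0.6262 0.1559 0.1042] F [ 0.1  0.1 -0.4] grip 0.996 | row [ 0.0011 -0.0107  0.0154] [ 0.021 -0.    -0.006]
```

>>> carry_out:
  moves:
    - [1,0.001,-0.0105,0.015,0.02,0,-0.006]
    - [1,0.001,-0.0105,0.015,0.02,0,-0.006]
    - [0.8,0.001,-0.0105,0.015,0.02,0,-0.006]
    - [0.65,0.001,-0.0105,0.015,0.02,0,-0.006]
    - [0.55,0.001,-0.0105,0.015,0.02,0,-0.006]
    - [0.5,0.001,-0.0105,0.015,0.02,0,-0.006]
    - [0.5,0.001,-0.0105,0.015,0.02,0,-0.006]

```text
time: 4.22
tool_pos: [0.6219, 0.156, 0.0978]
tool_rot: [-0.0, 0.675, 0.738, -0.0]
contact_force: [-0.8, -0.4, -0.3]
gripper_width: 0.501
```

Run:
```python
from h import *
import cv2
go([.622,.156,.098],.09)
s=manip.grab_frame("side")[140:230,280:370]
cv2.imwrite("pics/s4.png",cv2.convertScaleAbs(cv2.resize(s[:,:,::-1],(600,600),interpolation=cv2.INTER_CUBIC),alpha=1.3))
```

```text
t 4.22 p [0.6219 0.156  0.0978] F [-0.8 -0.4 -0.3] grip 0.501 | row [ 0.      0.0002 -0.0005] [-0.  0.  0.]
```

View pics/s4.png

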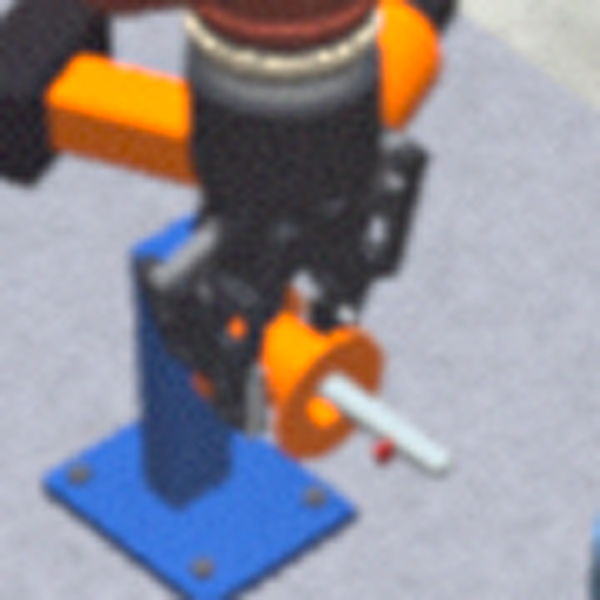

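The near finger is between the flanges beside the hub. I'll close the rest of the way gently.

>>> carry_out:
  moves:
    - [0.46,0,0,0,0,0,0]
    - [0.43,0,0,0,0,0,0]
    - [0.41,0,0,0,0,0,0]
    - [0.39,0,0,0,0,0,0]
    - [0.37,0,0,0,0,0,0]
    - [0.2,0,0,0,0,0,0]
    - [0,0,0,0,0,0,0]
    - [0,0,0,0,0,0,0]

```text
time: 4.93
tool_pos: [0.6218, 0.156, 0.0978]
tool_rot: [-0.0, 0.675, 0.738, -0.0]
contact_force: [-1.4, 0.7, 2.6]
gripper_width: 0.38
```

Gripped. I'll lift 4 mm inside the bore's clearance, then feel sideways toward the tab (tool -y).

>>> carry_out:
  moves:
    - [0,0,0,-0.0025,0,0,0]
    - [0,0,0,-0.005,0,0,0]
    - [0,0,0,-0.0075,0,0,0]
    - [0,0,0,-0.01,0,0,0]
    - [0,0,0,-0.01,0,0,0]
    - [0,0,0,-0.01,0,0,0]

```text
time: 5.43
tool_pos: [0.6218, 0.156, 0.1017]
tool_rot: [-0.0, 0.675, 0.738, -0.0]
contact_force: [0.1, 0.0, -1.6]
gripper_width: 0.383
```

>>> carry_out:
  moves:
    - [0,0,-0.003,0,0,0,0]
    - [0,0,-0.006,0,0,0,0]
    - [0,0,-0.0075,0,0,0,0]
    - [0,0,-0.0075,0,0,0,0]
    - [0,0,-0.0075,0,0,0,0]

```text
time: 5.85
tool_pos: [0.6187, 0.1557, 0.1016]
tool_rot: [-0.0, 0.675, 0.738, -0.0]
contact_force: [0.1, 0.4, -2.3]
gripper_width: 0.387
```

>>> carry_out:
  moves:
    - [0,0,-0.00125,0,0,0,0]
    - [0,0,-0.0025,0,0,0,0]
    - [0,0,-0.0025,0,0,0,0]
    - [0,0,-0.0025,0,0,0,0]

```text
time: 6.18
tool_pos: [0.6178, 0.1556, 0.1016]
tool_rot: [-0.0, 0.675, 0.738, -0.0]
contact_force: [0.5, 1.3, -0.7]
gripper_width: 0.379
```

>>> carry_out:
  moves:
    - [0,0,-0.00125,0,0,0,0]
    - [0,0,-0.00125,0,0,0,0]
    - [0,0,-0.00125,0,0,0,0]

```text
time: 6.43
tool_pos: [0.6173, 0.1556, 0.1017]
tool_rot: [-0.0, 0.675, 0.738, -0.0]
contact_force: [-0.1, -0.8, -1.1]
gripper_width: 0.385
```

>>> carry_out:
  moves:
    - [0,0,-0.00125,0,0,0,0]
    - [0,0,-0.00125,0,0,0,0]
    - [0,0,-0.00125,0,0,0,0]

```text
time: 6.68
tool_pos: [0.6168, 0.1555, 0.1017]
tool_rot: [-0.0, 0.675, 0.738, -0.0]
contact_force: [-0.2, 0.3, -1.2]
gripper_width: 0.381
```

>>> carry_out:
  moves:
    - [0,0,-0.00125,0,0,0,0]
    - [0,0,-0.00125,0,0,0,0]
    - [0,0,-0.00125,0,0,0,0]

```text
time: 6.93
tool_pos: [0.6163, 0.1555, 0.1017]
tool_rot: [-0.0, 0.675, 0.738, -0.0]
contact_force: [-0.3, 0.1, -1.3]
gripper_width: 0.383
```

>>> carry_out:
  moves:
    - [0,0,-0.00125,0,0,0,0]
    - [0,0,-0.00125,0,0,0,0]
    - [0,0,-0.00125,0,0,0,0]

```text
time: 7.18
tool_pos: [0.6158, 0.1554, 0.1017]
tool_rot: [-0.0, 0.675, 0.738, -0.0]
contact_force: [0.5, -0.0, -0.0]
gripper_width: 0.384
```

>>> carry_out:
  moves:
    - [0,0,-0.00125,0,0,0,0]
    - [0,0,-0.00125,0,0,0,0]
    - [0,0,-0.00125,0,0,0,0]

```text
time: 7.43
tool_pos: [0.6157, 0.1554, 0.1019]
tool_rot: [0.0, 0.675, 0.738, 0.0]
contact_force: [2.4, -0.3, -1.0]
gripper_width: 0.383
```

Contact with the spindle wall is at about x = 0.616 (2.4 N). Backing off slightly, I'll slide outward along the spindle (tool -x).

>>> carry_out:
  moves:
    - [0,0,0.001,0,0,0,0]
    - [0,-0.008,0.001,0,0,0,0]
    - [0,-0.016,0.001,0,0,0,0]
    - [0,-0.024,0.001,0,0,0,0]
    - [0,-0.032,0.001,0,0,0,0]
    - [0,-0.04,0.001,0,0,0,0]
    - [0,-0.04,0.001,0,0,0,0]

```text
time: 8.02
tool_pos: [0.6173, 0.1386, 0.1017]
tool_rot: [0.0, 0.675, 0.738, -0.0]
contact_force: [1.1, -0.8, -1.8]
gripper_width: 0.386
```

>>> carry_out:
  moves:
    - [0,-0.008,0,0,0,0,0]
    - [0,-0.016,0,0,0,0,0]
    - [0,-0.024,0,0,0,0,0]
    - [0,-0.032,0,0,0,0,0]
    - [0,-0.032,0,0,0,0,0]
    - [0,-0.032,0,0,0,0,0]

```text
time: 8.52
tool_pos: [0.6185, 0.1263, 0.1018]
tool_rot: [0.0, 0.675, 0.738, -0.0]
contact_force: [1.0, -0.3, -0.9]
gripper_width: 0.385
```

>>> carry_out:
  moves:
    - [0,-0.004,0,0,0,0,0]
    - [0,-0.008,0,0,0,0,0]
    - [0,-0.012,0,0,0,0,0]
    - [0,-0.015,0,0,0,0,0]
    - [0,-0.015,0,0,0,0,0]

```text
time: 8.93
tool_pos: [0.619, 0.1205, 0.1018]
tool_rot: [-0.0, 0.675, 0.738, -0.0]
contact_force: [1.8, -0.0, -0.5]
gripper_width: 0.379
```

>>> carry_out:
  moves:
    - [0,-0.002,0,0,0,0,0]
    - [0,-0.004,0,0,0,0,0]
    - [0,-0.004,0,0,0,0,0]

```text
time: 9.18
tool_pos: [0.6191, 0.1191, 0.1017]
tool_rot: [-0.0, 0.675, 0.738, -0.0]
contact_force: [2.5, 0.2, -0.2]
gripper_width: 0.382
```

>>> carry_out:
  moves:
    - [0,-0.002,0,0,0,0,0]
    - [0,-0.004,0,0,0,0,0]
    - [0,-0.004,0,0,0,0,0]

```text
time: 9.43
tool_pos: [0.6192, 0.1175, 0.1017]
tool_rot: [-0.0, 0.675, 0.738, -0.0]
contact_force: [2.3, 0.8, -0.7]
gripper_width: 0.386
```

>>> carry_out:
  moves:
    - [0,-0.002,0.0005,0,0,0,0]
    - [0,-0.004,0.0005,0,0,0,0]
    - [0,-0.004,0.0005,0,0,0,0]

```text
time: 9.68
tool_pos: [0.6194, 0.1158, 0.1016]
tool_rot: [-0.0, 0.675, 0.738, -0.0]
contact_force: [1.7, 0.2, -0.8]
gripper_width: 0.381
```

>>> carry_out:
  moves:
    - [0,-0.002,0,0,0,0,0]
    - [0,-0.004,0,0,0,0,0]
    - [0,-0.004,0,0,0,0,0]

```text
time: 9.93
tool_pos: [0.6196, 0.1142, 0.1016]
tool_rot: [-0.0, 0.675, 0.738, -0.0]
contact_force: [1.7, -0.1, -0.7]
gripper_width: 0.383
```

>>> carry_out:
  moves:
    - [0,-0.002,0,0,0,0,0]
    - [0,-0.004,0,0,0,0,0]
    - [0,-0.004,0,0,0,0,0]

```text
time: 10.18
tool_pos: [0.6197, 0.1126, 0.1016]
tool_rot: [-0.0, 0.675, 0.738, -0.0]
contact_force: [1.2, 0.9, -1.0]
gripper_width: 0.386
```

>>> carry_out:
  moves:
    - [0,-0.004,0,0,0,0,0]
    - [0,-0.008,0,0,0,0,0]
    - [0,-0.012,0,0,0,0,0]
    - [0,-0.012,0,0,0,0,0]

```text
time: 10.52
tool_pos: [0.6202, 0.1076, 0.1016]
tool_rot: [-0.0, 0.675, 0.738, -0.0]
contact_force: [0.8, -1.6, -1.0]
gripper_width: 0.381
```

>>> carry_out:
  moves:
    - [0,-0.004,0,0,0,0,0]
    - [0,-0.008,0,0,0,0,0]
    - [0,-0.012,0,0,0,0,0]
    - [0,-0.016,0,0,0,0,0]
    - [0,-0.016,0,0,0,0,0]

```text
time: 10.93
tool_pos: [0.6208, 0.1012, 0.1017]
tool_rot: [-0.0, 0.675, 0.738, -0.0]
contact_force: [1.6, -0.5, -1.4]
gripper_width: 0.382
```

>>> carry_out:
  moves:
    - [0,-0.004,0,0,0,0,0]
    - [0,-0.008,0,0,0,0,0]
    - [0,-0.012,0,0,0,0,0]
    - [0,-0.016,0,0,0,0,0]
    - [0,-0.016,0,0,0,0,0]

```text
time: 11.35
tool_pos: [0.6214, 0.0949, 0.1017]
tool_rot: [-0.0, 0.675, 0.738, -0.0]
contact_force: [2.0, 0.2, -0.8]
gripper_width: 0.38
```

Nothing has blocked it. Continuing, with the sideways press eased slightly.

>>> carry_out:
  moves:
    - [0,-0.005,0.0005,0,0,0,0]
    - [0,-0.01,0.0005,0,0,0,0]
    - [0,-0.015,0.0005,0,0,0,0]
    - [0,-0.02,0.0005,0,0,0,0]
    - [0,-0.02,0.0005,0,0,0,0]

```text
time: 11.77
tool_pos: [0.6221, 0.0868, 0.1015]
tool_rot: [-0.0, 0.675, 0.738, -0.0]
contact_force: [-0.0, -0.4, -1.0]
gripper_width: 0.382
```

>>> carry_out:
  moves:
    - [0,-0.005,0,0,0,0,0]
    - [0,-0.01,0,0,0,0,0]
    - [0,-0.015,0,0,0,0,0]
    - [0,-0.02,0,0,0,0,0]
    - [0,-0.02,0,0,0,0,0]

```text
time: 12.18
tool_pos: [0.6229, 0.0789, 0.1016]
tool_rot: [-0.0, 0.675, 0.738, -0.0]
contact_force: [0.2, -0.5, -0.3]
gripper_width: 0.384
```

>>> carry_out:
  moves:
    - [0,-0.005,0,0,0,0,0]
    - [0,-0.01,0,0,0,0,0]
    - [0,-0.015,0,0,0,0,0]
    - [0,-0.02,0,0,0,0,0]
    - [0,-0.02,0,0,0,0,0]

```text
time: 12.6
tool_pos: [0.6237, 0.071, 0.1016]
tool_rot: [-0.0, 0.675, 0.738, -0.0]
contact_force: [0.9, 0.3, -1.3]
gripper_width: 0.387
```

>>> carry_out:
  moves:
    - [0,-0.005,0,0,0,0,0]
    - [0,-0.01,0,0,0,0,0]
    - [0,-0.015,0,0,0,0,0]
    - [0,-0.02,0,0,0,0,0]
    - [0,-0.02,0,0,0,0,0]

```text
time: 13.02
tool_pos: [0.6245, 0.063, 0.1017]
tool_rot: [-0.0, 0.675, 0.738, -0.0]
contact_force: [0.3, -0.4, -1.3]
gripper_width: 0.382
```

>>> carry_out:
  moves:
    - [0,-0.006,0,0,0,0,0]
    - [0,-0.012,0,0,0,0,0]
    - [0,-0.018,0,0,0,0,0]
    - [0,-0.024,0,0,0,0,0]
    - [0,-0.03,0,0,0,0,0]
    - [0,-0.03,0,0,0,0,0]

```text
time: 13.52
tool_pos: [0.6255, 0.051, 0.1017]
tool_rot: [-0.0, 0.675, 0.738, -0.0]
contact_force: [0.6, -1.1, 0.5]
gripper_width: 0.385
```

>>> carry_out:
  moves:
    - [0,-0.0125,0,0,0,0,0]
    - [0,-0.025,0,0,0,0,0]
    - [0,-0.0375,0,0,0,0,0]
    - [0,-0.05,0,0,0,0,0]
    - [0,-0.0625,0,0,0,0,0]
    - [0,-0.075,0,0,0,0,0]
    - [0,-0.075,0,0,0,0,0]
    - [0,-0.075,0,0,0,0,0]

```text
time: 14.18
tool_pos: [0.6282, 0.0212, 0.1017]
tool_rot: [-0.0, 0.675, 0.738, -0.0]
contact_force: [-0.0, 0.2, -1.8]
gripper_width: 0.386
```

>>> carry_out:
  moves:
    - [0,-0.025,0,0,0,0,0]
    - [0,-0.05,0,-0.025,0,0,0]
    - [0,-0.05,0,-0.075,0,0,0]
    - [0,-0.05,0,-0.15,0,0,0]
    - [0,-0.05,0,-0.225,0,0,0]
    - [0,-0.05,0,-0.3,0,0,0]
    - [0,-0.05,0,-0.3,0,0,0]

```text
time: 14.77
tool_pos: [0.634, 0.0004, 0.2315]
tool_rot: [0.006, 0.675, 0.738, 0.004]
contact_force: [1.0, -0.0, 0.1]
gripper_width: 0.384
```

Run:
```python
from h import *
import cv2
for p in([.5257,-.378,.23],):go(p,.09)
# tray yaw, inner
P=[at_z("top",*p,.034) for p in[(458,220),(518,206),(532,264),(472,277)]];e=P[1]-P[0];print("tray edge yaw",np.arctan2(e[1],e[0]))
s=manip.grab_frame("side")
cv2.imwrite("pics/s5.png",s[:,:,::-1])
```

```text
t 14.77 p [6.340e-01 4.000e-04 2.315e-01] F [ 1.  -0.   0.1] grip 0.384 | row [-0.918  -0.3543  0.0018] [ 0.027  0.006 -0.001]
tray edge yaw -1.3499961060238603
```

View pics/s5.png

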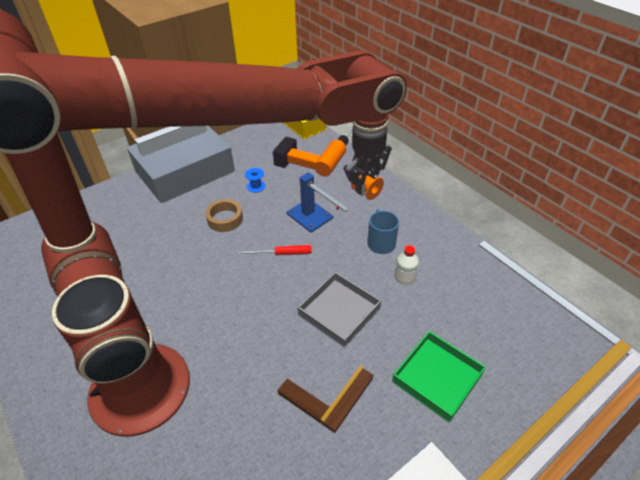

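The spool is free of the spindle and held at (372,187), with the bystanders undisturbed. Next is the carry to the green tray.

>>> carry_out:
  moves:
    - [0,-0.04,-0.015,0,0,0,-0.05]
    - [0,-0.1,-0.038,0,0,0,-0.1]
    - [0,-0.17,-0.065,0,0,0,-0.15]
    - [0,-0.24,-0.093,0,0,0,-0.2]
    - [0,-0.31,-0.12,0,0,0,-0.26]
    - [0,-0.38,-0.147,0,0,0,-0.26]
    - [0,-0.45,-0.174,0,0,0,-0.26]
    - [0,-0.52,-0.2,0,0,0,-0.26]

```text
time: 15.48
tool_pos: [0.5676, -0.2142, 0.2204]
tool_rot: [-0.001, 0.625, 0.78, -0.0]
contact_force: [0.6, 0.9, -1.2]
gripper_width: 0.381
```

```bash
python3 -c "
from h import *
go([.526,-.379,.23],.22)"
```

```text
t 15.48 p [ 0.5676 -0.2142  0.2204] F [ 0.6  0.9 -1.2] grip 0.381 | row [-0.3794 -0.1915 -0.0242] [-0.004 -0.003 -0.   ]
```

>>> carry_out:
  moves:
    - [0,-0.07,-0.035,0,0,0,0]
    - [0,-0.14,-0.07,0,0,0,0]
    - [0,-0.21,-0.105,0,0,0,0]
    - [0,-0.28,-0.14,0,0,0,0]
    - [0,-0.34,-0.17,0,0,0,0]
    - [0,-0.38,-0.19,0,0,0,0]
    - [0,-0.38,-0.19,0,0,0,0]
    - [0,-0.38,-0.19,0,0,0,0]

```text
time: 16.15
tool_pos: [0.5274, -0.378, 0.2207]
tool_rot: [-0.001, 0.626, 0.78, 0.0]
contact_force: [-0.3, -0.0, -1.1]
gripper_width: 0.383
```

>>> carry_out:
  moves:
    - [0,0,0,0.06,0,0,0]
    - [0,0,0,0.12,0,0,0]
    - [0,0,0,0.18,0,0,0]
    - [0,0,0,0.24,0,0,0]
    - [0,0,0,0.28,0,0,0]
    - [0,0,0,0.3,0,0,0]
    - [0,0,0,0.3,0,0,0]
    - [0,0,0,0.3,0,0,0]

```text
time: 16.82
tool_pos: [0.5284, -0.3769, 0.102]
tool_rot: [-0.0, 0.625, 0.781, -0.0]
contact_force: [0.8, 0.8, -0.3]
gripper_width: 0.383
```

Run:
```python
from h import *
import cv2
go([.526,-.379,.018],.22)
s=manip.grab_frame("side")[250:450,330:530];t=manip.grab_frame("top")[160:310,420:570]
f=lambda a:cv2.resize(a[:,:,::-1],(400,400),interpolation=cv2.INTER_CUBIC)
cv2.imwrite("pics/s6.png",np.hstack([f(s),f(t)]))
```

```text
t 16.82 p [ 0.5284 -0.3769  0.102 ] F [ 0.8  0.8 -0.3] grip 0.383 | row [-0.0039 -0.0071  0.21  ] [-0.001 -0.001  0.002]
```

View pics/s6.png

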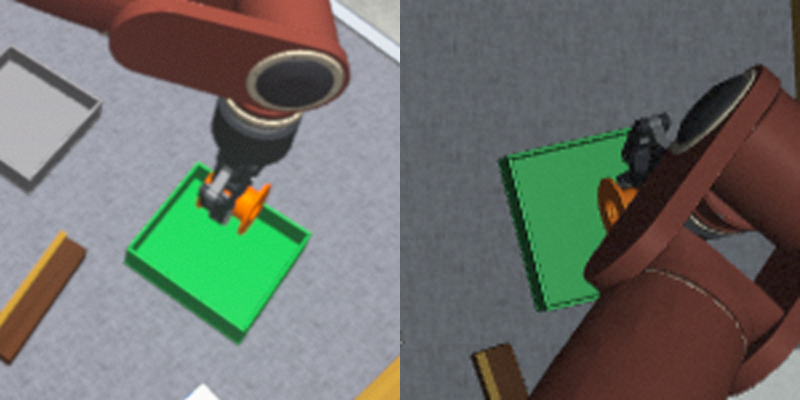

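The spool hangs over the middle of the green tray. I'll lower it, then feel for the floor.

>>> carry_out:
  moves:
    - [0,0,0,0.05,0,0,0]
    - [0,0,0,0.1,0,0,0]
    - [0,0,0,0.15,0,0,0]
    - [0,0,0,0.19,0,0,0]
    - [0,0,0,0.21,0,0,0]
    - [0,0,0,0.21,0,0,0]
    - [0,0,0,0.21,0,0,0]

```text
time: 17.5
tool_pos: [0.5286, -0.3781, 0.0189]
tool_rot: [0.001, 0.625, 0.78, -0.0]
contact_force: [0.2, 0.1, -0.6]
gripper_width: 0.38
```

>>> carry_out:
  moves:
    - [0,0,0,0.0025,0,0,0]
    - [0,0,0,0.005,0,0,0]
    - [0,0,0,0.0075,0,0,0]
    - [0,0,0,0.01,0,0,0]
    - [0,0,0,0.01,0,0,0]

```text
time: 17.92
tool_pos: [0.528, -0.3777, 0.0139]
tool_rot: [-0.0, 0.625, 0.78, -0.0]
contact_force: [-1.0, 0.6, -1.7]
gripper_width: 0.384
```

>>> carry_out:
  moves:
    - [0,0,0,0.0025,0,0,0]
    - [0,0,0,0.0025,0,0,0]
    - [0,0,0,0.0025,0,0,0]

```text
time: 18.17
tool_pos: [0.5279, -0.3775, 0.0126]
tool_rot: [-0.0, 0.625, 0.78, -0.0]
contact_force: [0.9, -0.6, -1.8]
gripper_width: 0.379
```

>>> carry_out:
  moves:
    - [0,0,0,0.0015,0,0,0]
    - [0,0,0,0.0025,0,0,0]
    - [0,0,0,0.0025,0,0,0]
    - [0,0,0,0.0025,0,0,0]

```text
time: 18.5
tool_pos: [0.5279, -0.3776, 0.0117]
tool_rot: [-0.0, 0.625, 0.78, -0.0]
contact_force: [-0.4, 0.7, -1.3]
gripper_width: 0.384
```

>>> carry_out:
  moves:
    - [0,0,0,0.0015,0,0,0]
    - [0,0,0,0.0015,0,0,0]
    - [0,0,0,0.0015,0,0,0]

```text
time: 18.75
tool_pos: [0.5281, -0.3777, 0.0113]
tool_rot: [-0.0, 0.625, 0.78, -0.0]
contact_force: [0.2, -0.2, 0.1]
gripper_width: 0.382
```

>>> carry_out:
  moves:
    - [0,0,0,0.0015,0,0,0]
    - [0,0,0,0.0025,0,0,0]
    - [0,0,0,0.0025,0,0,0]
    - [0,0,0,0.0025,0,0,0]

```text
time: 19.08
tool_pos: [0.5281, -0.3777, 0.0112]
tool_rot: [-0.0, 0.625, 0.78, -0.0]
contact_force: [-2.0, 1.8, 4.2]
gripper_width: 0.383
```

The spool has reached the floor: 4 N upward and z has stopped. I'll hold briefly, then let go partway and lift.

>>> carry_out:
  moves:
    - [0,0,0,0,0,0,0]
    - [0,0,0,0,0,0,0]
    - [0,0,0,0,0,0,0]
    - [0.42,0,0,0,0,0,0]
    - [0.5,0,0,0,0,0,0]
    - [0.65,0,0,0,0,0,0]
    - [0.65,0,0,0,0,0,0]
    - [0.65,0,0,0,0,0,0]

```text
time: 19.75
tool_pos: [0.5279, -0.3776, 0.0099]
tool_rot: [-0.0, 0.625, 0.78, -0.0]
contact_force: [0.6, 0.3, -0.4]
gripper_width: 0.646
```

>>> carry_out:
  moves:
    - [0.65,0,0,-0.02,0,0,0]
    - [0.65,0,0,-0.06,0,0,0]
    - [0.65,0,0,-0.12,0,0,0]
    - [0.65,0,0,-0.2,0,0,0]
    - [0.65,0,0,-0.28,0,0,0]
    - [0.65,0,0,-0.36,0,0,0]
    - [0.65,0,0,-0.4,0,0,0]
    - [0.65,0,0,-0.4,0,0,0]

```text
time: 20.42
tool_pos: [0.5305, -0.3798, 0.1774]
tool_rot: [0.005, 0.625, 0.78, -0.001]
contact_force: [0.8, -0.5, 1.3]
gripper_width: 0.65
```

Run:
```python
from h import *
import cv2
go([.526,-.379,.018],.22)
s=manip.grab_frame("side")[200:450,280:530]
f=lambda a:cv2.resize(a[:,:,::-1],(600,600),interpolation=cv2.INTER_CUBIC)
cv2.imwrite("pics/s7.png",f(s))
```

```text
t 20.42 p [ 0.5305 -0.3798  0.1774] F [ 0.8 -0.5  1.3] grip 0.65 | row [ 0.0079 -0.0129  0.3984] [0.012 0.018 0.   ]
```

View pics/s7.png

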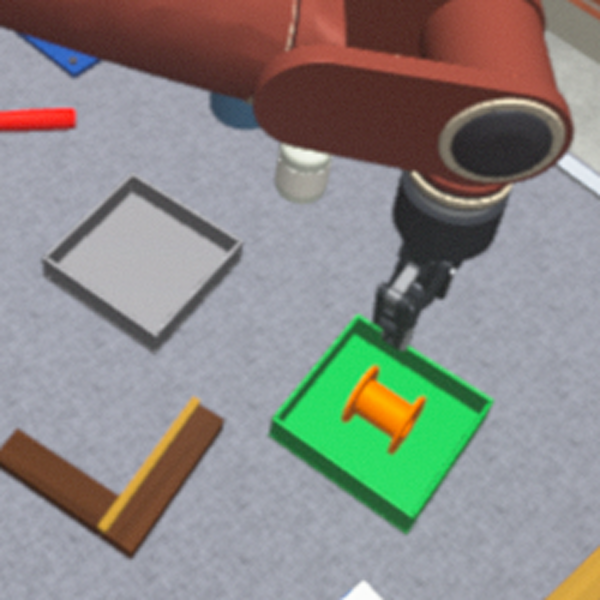

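The spool lies on both rims in the middle of the green tray (385,408), and the gripper is clear above it. I'll let the arm settle and hand in.

>>> carry_out:
  moves:
    - [0.65,0,0,0,0,0,0]
    - [0.65,0,0,0,0,0,0]
    - [0.65,0,0,0,0,0,0]
    - [0.65,0,0,0,0,0,0]

```text
time: 20.8
tool_pos: [0.5273, -0.3769, 0.168]
tool_rot: [-0.002, 0.625, 0.78, -0.0]
contact_force: [-0.1, 0.2, 0.2]
gripper_width: 0.648
```

```bash
python3 -c "
from plant import manip
print(manip.state()['contact_force'],manip.job_done())"
```

```text
the job is handed in; nothing more can be done
[-0.0757335   0.22423054  0.19921005] None
```

The orange spool is off its spindle and lying in the green tray, and the job is handed in at about 21 s of the 72 s allowed; no verdict was reported.

- **Taking it off:** I pinched the hub from above and shifted it over toward the tab. The tab points to the robot's side and slightly down, about 1.8 rad from straight up. I then slid it out past the tab, and it never caught. The wrist force I read at the end of each move stayed under about 3 N while on the spindle.
- **Setting it down:** I lowered it until the floor pushed back with about 4 N, held for about a quarter of a second, then opened the fingers and lifted away.
- **Last checks:** The final side picture showed the spool on both rims near the middle of the tray, with the gripper clear above it. The bystanders visible there were in place; the tape roll and blue spool were out of that view, but an earlier picture showed them undisturbed. The wrist force at the end was about 0.3 N, which is noise level.
- **Disagreements:** The two cameras put the tray centre about 11 mm apart, so I aimed between them, well within the tray's margin. One arm reading taken before it had settled led to a wrong correction of a few millimetres on the way down to the spool; I fixed it before gripping.
- **Pictures:** I viewed 10, as budgeted.

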